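Pack a specimen tube and snap the carrier's cover down level

ROBOT

A 6-joint arm with a two-finger parallel gripper is mounted at the origin on the work surface. World frame = base frame: x ahead of the robot, y to its left, z up, the work surface at z = 0. Lengths are in m, angles in rad, forces in N, time in s.
With the tool pointing down it reaches from about 0.35 to 0.8 m from the base axis. Payload 7.3 kg.
Tool frame: the origin (TCP) lies midway between the tips of the shut fingers; the grasp point (between the pads) lies 19 mm behind it (bot.grip_point_offset is the distance from the TCP to the grasp point, in m); z points along the fingers, y is the line along which they close (so a half turn about z gives the same grasp; the last joint's range is limited). The gripper opens to 85 mm and grips with 20 to 120 N. Pads are 22 mm wide; open, the fingers measure 114 mm over their backs; the gripper's body (76 mm by 85 mm) begins 54 mm behind the grasp point. The pads swing forward as they close: fully open they stand 13 mm farther back than shut.
Start: joints at [-1.423, 0.342, 1.524, -0, 1.275, -0.146], TCP at [0.152, -0.503, 0.21] pointing down, gripper open.
Joint ranges: [-2.53, 2.53], [-0.77, 2.02], [0.04, 2.7], [-1, 4.14], [0.28, 2.66], [-3.11, 3.11]. Speed limits (rad/s): [2.57, 2.57, 3.14, 3.14, 3.14, 3.14].

INTERFACE

Orientations are given as a rotation vector (axis times angle).
In Python, from rig import sensors, vision, hand_in, bot gives the robot as it stands. The module is installed in compiled form; this text tells all that it offers.
- The arm moves only by the tool move_arm, never from a script. Its argument "deltas" is text: rows parted by semicolons, each of 7 numbers parted by spaces: the turn, a rotation vector about the world's x, y, z in degrees, then the shift along the world's x, y, z in m, then the gripper's target within -1 to 1 (shut at 1, half-way at 0, fully open at -1). A call has 1 to 10 rows; each row is the pose to reach, as a shift and turn from the pose commanded when the call began; what a row does not reach only later rows make up. A row lasts 1/8 s, in which the tool goes at most 62.5 mm and 10.7 degrees, less where a joint would pass 70% of its speed; a pose out of reach is approached as far as the arm can. A call with a gripper value outside its range is refused whole. The fingers move at their own pace and stop on an object; the grip force is fixed at half the most. Time passes only in rows, so rows that repeat a pose let the fingers close. It gives the time, the measured TCP pose, the force, the opening and the grip force at its end, in the units of the state.
- sensors.get_obs(): the state, without advancing time (a new reading comes with each control period).
- vision.snapshot(name): name is "side" or "top" or "wrist"; returns a dict with "image" (384x512x3 uint8, blue, green, red), "fx", "fy", "cx", "cy" (pixels), "xyz" and "rotation" of the camera in the world. Camera axes: x right, y down, z forward; pixel columns grow to the right and rows downward; lengths in m; the calibration is good to about 2 mm. A picture is of the moment at which its call begins. There is no depth.
- hand_in(): hands the job in; it is judged then, once.
The state is a dict: "t": time; "q": joint angles; "joint_velocities": joint speeds; "tau": joint torques, N m; "tcp_pos": TCP position; "eef_rot": TCP orientation; "wrist_force": force on the tool from outside, world axes, zero at the start; "ft_torque": the same for the moment, N m; "gripper_width": finger opening in m; "grip_force": force on a finger pad.
Only numpy, scipy, OpenCV 4.12 (cv2) and the standard library are available. Lean on these libraries where they do the work, as an engineer would, in place of code of your own. Each camera call takes 0.05 s, during which the arm holds its last target. There are 200 camera calls.

TASK

Lay the specimen tube in the saddles of the blue carrier and close the carrier with the white cover plate that stands on the draining stand: it must sit level on its ledges, grey thumb marks up, with both orange catches snapped over its ends. Only one end of the cover can be got hold of on the stand, so first set it down flat on the bench and let go; then it can be taken again across its middle, where the carrier's notches leave room for fingers. Lower the tube and the cover into the carrier rather than dropping them, and leave the other things on the bench where they are.

Things in the scene. Friction and masses are not known exactly. Their poses are not given: they have to be found in the camera images.
- carrier: Blue open tube carrier, fixed to the bench, 176 x 84 mm (black foot plate 190 x 100 mm), 70 mm high. Origin: centre of its underside; x along it (-x end nearest the robot), y across, z up. Inside: 72 mm between the long walls (6 mm thick), 154 mm between the end walls, floor at z = 4 mm. Long walls 70 mm high, each with a finger notch in the middle (|x| < 30 mm) down to z = 16 mm.
- saddles (a point): Where the middle of the tube's axis belongs: carrier frame (0, 0, 25 mm), axes as the carrier. Two grey V saddles, 12 mm long, at x = -30 and +30 mm hold the tube along the carrier's x, cap either way.
- seat (a point): Where the cover's origin belongs: carrier frame (0, 0, 42 mm), axes as the carrier. Ledges at both ends (|x| from 62 to 77 mm, top at z = 42 mm) carry the cover; its top is then at z = 54 mm, 16 mm below the long walls. Either end of the cover may point either way.
- catch_near (a joint): Orange spring catch at the carrier's -x end, 32 mm wide, z = 55 to 72 mm: 0 m = sprung in, up to 0.008 pushed out. Its nose reaches in to |x| = 71 mm; above it a 62 degree slope leads outwards and up. A cover laid in loosely stops on both slopes, underside 60 to 69 mm above the bench; about 4 to 9 N at each end presses it past. Press one end after the other, or both from the middle.
- catch_far (a joint): The same spring catch at the carrier's +x end.
- cover: White rigid cover plate, 150 x 68 x 12 mm, 0.11 to 0.21 kg; dark lining below, two grey round thumb marks on top at x = -50 and +50 mm. Origin: centre of its underside; x along it, y across, z out of its upper face. At the start it leans on the draining stand at 35 degrees, x pointing up the slope, upper face towards the robot and up.
- stand: Teal draining stand, grey foot 150 x 92 mm, fixed. Origin: centre of its underside; the slope rises along +x at 35 degrees. Cheeks (72 mm apart inside, 24 mm above the back plate) cover the sides of the cover's lower 92 mm; its upper 58 mm stays free at both sides with nothing behind. Lower end on a stop 17 mm high. Lift the cover off straight up. Cheek tops 99 mm, cover's top end 122 mm high.
- tube: Cream specimen tube with white label and red screw cap of the same diameter, lying loose on the bench; it rolls. 28 mm diameter, 100 mm long, 0.04 to 0.085 kg. Origin: on its axis at mid-length (14 mm above the bench); x along the axis, towards the cap; y and z turn as it rolls.
- tube_rack: Orange tube rack, 200 x 84 x 72 mm with tubes, origin centre of underside; leave alone.
- well_plate: Clear well plate 128 x 86 x 14 mm, origin centre of underside; leave alone.
- scissors: Scissors with red handles, about 170 mm long, flat on the bench, blades to +x; leave alone.
- tweezers: Steel tweezers, 135 mm, flat on the bench; leave alone.
- reagent: White reagent bottle with blue cap, diameter 48 mm, 85 mm high, origin centre of underside; leave alone.
- beaker: Blue beaker, diameter 60 mm, 65 mm high, origin centre of underside; leave alone.
Mind the look-alikes: they are no part of the job. What is meant by the tube is not yellow, and is the larger of those in its own colour. What is shaped like the cover but brown is not meant.

How it is judged:
By the outcome, as a careful person would: the job done as asked, in the order asked, and still so for the second after the job is handed in, with the robot touching nothing.
It also fails if it takes over 67 s, if anything falls off the work surface, if the arm or the gripper's body presses on something with over 40 N, if the wrist force passes 120 N, or if a joint passes its speed limit or range.

## Working session

There is one attempt and no reset: what is moved stays moved. The work goes in short steps, Python scripts to look and compute and a tool call to move; the robot and the scene stay as the last step left them, time stands still between calls to the robot, and variables do not carry over. Pictures are saved under pics/ and viewed, at most 10 in all, crops included, and the job is handed in when it is done.

Besides the shell and the picture viewer there is one more tool, called after "Emit:" as name(argument=value, ...) on one line, values as JSON. move_arm: Moves the arm, as the interface text tells. Its arguments: {"type":"object","properties":{"deltas":{"type":"string"}},"required":["deltas"]}

```bash
mkdir -p pics; cat > h.py <<'E'
import numpy as np, cv2
from scipy.spatial.transform import Rotation as R
from rig import sensors, vision, hand_in, bot
def snap(n,f=None):
    s=vision.snapshot(n)
    if f: cv2.imwrite('pics/'+f,s['image'])
    return s
def ray(s,u,v,z):
    d=np.array(s['rotation']).reshape(3,3)@np.array([(u-s['cx'])/s['fx'],(v-s['cy'])/s['fy'],1])
    c=np.array(s['xyz']); return c+d*(z-c[2])/d[2]
def proj(s,p):
    q=np.array(s['rotation']).reshape(3,3).T@(np.array(p)-np.array(s['xyz'])); return q[0]/q[2]*s['fx']+s['cx'],q[1]/q[2]*s['fy']+s['cy']
E
python3 - <<'E'
from h import *
import pickle
a=snap('top');b=snap('side')
pickle.dump((a,b),open('s0.pkl','wb'))
for s in (a,b): print(s['xyz'],np.array(s['rotation']).round(3).tolist(),s['fx'],s['cx'],s['cy'])
cv2.imwrite('pics/top0.png',cv2.resize(a['image'],(800,600),interpolation=cv2.INTER_CUBIC))
cv2.imwrite('pics/side0.png',cv2.resize(b['image'],(800,600),interpolation=cv2.INTER_CUBIC))
print(sensors.get_obs())
E
```

```text
[ 0.14938278 -0.03853158  1.48711198] [-2.015, 2.204, -0.23] 465.3294585558267 251.70556074464798 195.21280711144925
[-0.24837587  0.74584217  0.91843483] [-0.953, 2.403, -1.15] 496.30875534383875 249.38560550187705 192.96027312503335
{'t': 0.1, 'q': array([-1.42299979e+00,  3.42630602e-01,  1.52493432e+00,  1.84084745e-05,
        1.27537954e+00, -1.46011113e-01]), 'joint_velocities': array([-0.00070082, -0.00267314, -0.00124841, -0.00056015,  0.00118822,
        0.00067824]), 'tau': array([ 1.72263946e-03, -4.34447837e+01, -2.46492219e+01, -2.08058100e-04,
        4.66347352e-03, -7.34470575e-06]), 'tcp_pos': array([ 0.15200353, -0.50211166,  0.20930264]), 'eef_rot': array([-3.10641861e+00, -4.59647593e-01, -2.57509692e-05]), 'wrist_force': array([ 0.40645726, -0.38401328, -0.38122275]), 'ft_torque': array([-0.00496619,  0.03477371, -0.01098756]), 'grip_force': 0.0, 'gripper_width': 0.08558043860181279}
```

View pics/top0.png

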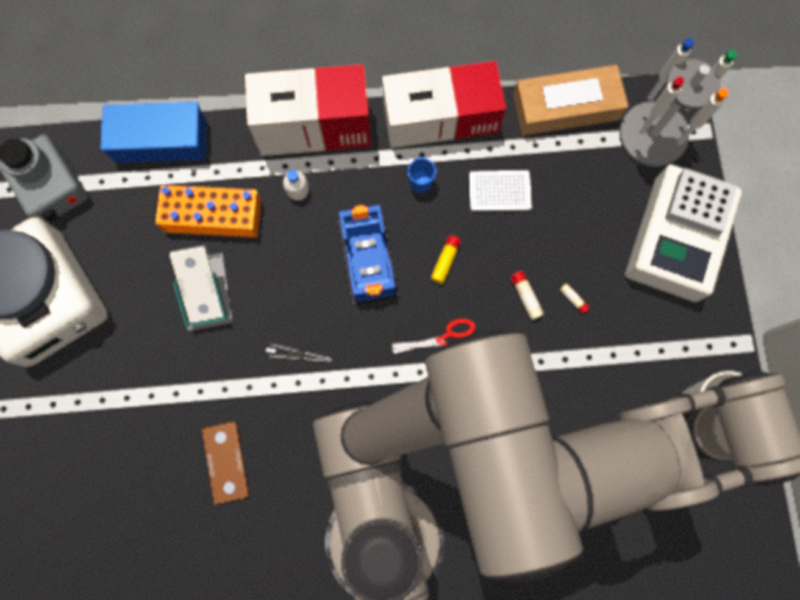

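View pics/side0.png

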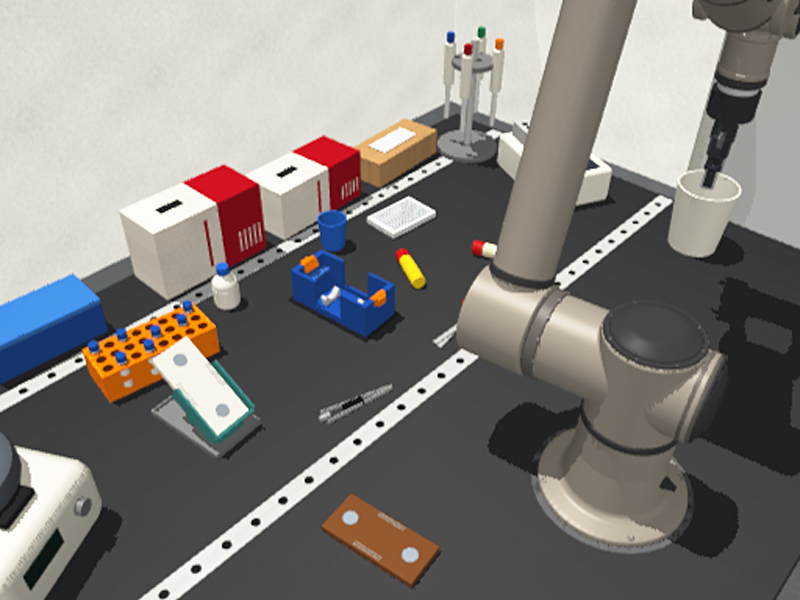

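The top view (800x600) shows three tubes: a large cream one with a red cap at (527,296), a yellow one at (446,260) and a small cream one at (574,297). I choose (527,296). Of the two plates, the white one on the stand at (200,287) is the cover; the brown one at (225,462) is not. The carrier is at (367,255).

```bash
sed -i "s/np.array(s\['rotation'\]).reshape(3,3)/R.from_rotvec(s['rotation']).as_matrix()/g" h.py
python3 - <<'E'
from h import *
import pickle
a,b=pickle.load(open('s0.pkl','rb'))
k=.64
def p(u,v,z): return ray(a,u*k,v*k,z).round(4)
print('tube cap/bottom',p(518,275,.014),p(537,317,.014))
print('small',p(562,287,.01),p(586,308,.01))
print('catches',p(360,212,.06),p(374,290,.06))
print('saddles', p(364,243,.03),p(370,269,.03))
print('cover marks top',p(195,254,.1),p(203,291,.05), 'beaker',p(422,170,.03),'plate',p(500,190,.01),'reagent',p(294,185,.08),'scissors',p(460,327,0),p(393,348,0))
c=a['image'][120:240,90:390]
cv2.imwrite('pics/c0.png',np.hstack([cv2.resize(a['image'][145:215,290:390],(400,280),interpolation=3),cv2.resize(a['image'][125:195,205:265],(240,280),interpolation=3),cv2.resize(a['image'][145:215,100:150],(160,224),interpolation=3)[:280] if 0 else cv2.resize(a['image'][150:220,100:140],(160,280),interpolation=3)]))
E
```

```text
tube cap/bottom [ 0.5075 -0.325   0.014 ] [ 0.4151 -0.3528  0.014 ]
small [ 0.4745 -0.4139  0.01  ] [ 0.4256 -0.4573  0.01  ]
catches [ 0.6591 -0.0081  0.06  ] [ 0.4914 -0.0231  0.06  ]
saddles [ 0.6011 -0.0104  0.03  ] [ 0.544  -0.0182  0.03  ]
cover marks top [0.587  0.3242 0.1   ] [0.5231 0.3235 0.05  ] beaker [ 0.7519 -0.1468  0.03  ] plate [ 0.6993 -0.3108  0.01  ] reagent [0.7224 0.122  0.08  ] scissors [ 0.411  -0.1939  0.    ] [ 0.3796 -0.0513  0.    ]
```

View pics/c0.png

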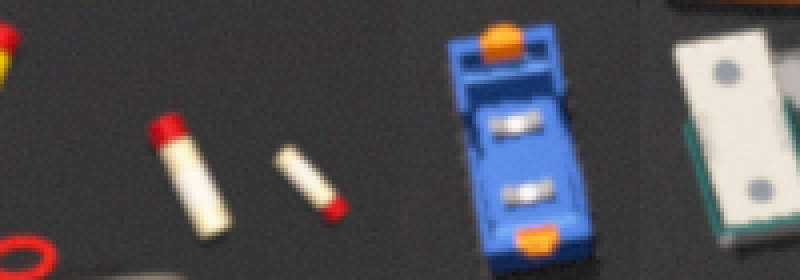

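The crop shows the larger cream tube with its cap up-left. The carrier has orange catches at both ends and grey saddles. The white cover has two grey marks, its slope rising away from the robot.

Emit:
move_arm(deltas="0 0 0 0 0 0.05 -1; 0 0 0 0.05 0.025 0.05 -1; 0 0 0 0.10 0.05 0.05 -1; 0 0 0 0.15 0.08 0.05 -1; 0 0 0 0.20 0.105 0.04 -1; 0 0 0 0.25 0.13 0.02 -1; 0 0 0 0.309 0.164 0 -1; 0 0 0 0.309 0.164 -0.02 -1; 0 0 0 0.309 0.164 -0.02 -1; 0 0 0 0.309 0.164 -0.02 -1")

```text
t: 1.35
tcp_pos: [0.4607, -0.3392, 0.1906]
eef_rot: [3.107, 0.459, 0.0]
wrist_force: [0.2, 0.4, 0.7]
gripper_width: 0.0853
grip_force: 0.0
```

```bash
python3 - <<'E'
from h import *
import pickle
s=snap('wrist');o=sensors.get_obs();pickle.dump((s,o),open('w1.pkl','wb'))
cv2.imwrite('pics/w1.png',s['image'])
print(o['tcp_pos'],o['eef_rot'],s['xyz'],s['rotation'],s['fx'])
for q in ([.461,-.339,.014],[.5075,-.325,.014]): print(proj(s,q))
E
```

```text
[ 0.4607262  -0.33948783  0.19097354] [3.10662766e+00 4.57803337e-01 1.24835996e-03] [ 0.52842161 -0.31868826  0.35415949] [ 2.33300017 -1.73473513 -0.24183256] 322.01516423932514
(np.float64(254.90255258325487), np.float64(167.59660598327736))
(np.float64(254.87733029782748), np.float64(121.48826298504483))
```

View pics/w1.png

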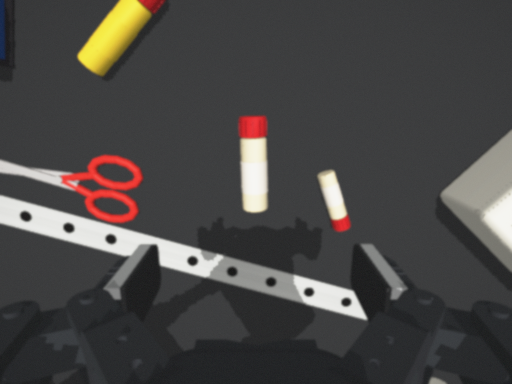

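The wrist view shows the chosen tube upright from (253,116) to (255,211), aligned with the gripper and about 4 mm farther forward than estimated. The small tube is clear at (334,200).

Emit:
move_arm(deltas="0 0 0 0.0035 0.001 -0.05 -0.2; 0 0 0 0.0035 0.001 -0.10 -0.2; 0 0 0 0.0035 0.001 -0.15 -0.2; 0 0 0 0.0035 0.001 -0.175 -0.2; 0 0 0 0.0035 0.001 -0.188 -0.2; 0 0 0 0.0035 0.001 -0.188 1; 0 0 0 0.0035 0.001 -0.188 1; 0 0 0 0.0035 0.001 -0.188 1; 0 0 0 0.0035 0.001 -0.188 1; 0 0 0 0.0035 0.001 -0.188 1")

```text
t: 2.65
tcp_pos: [0.467, -0.3402, 0.0064]
eef_rot: [3.1, 0.459, 0.009]
wrist_force: [-1.6, -0.5, 16.3]
gripper_width: 0.0002
grip_force: 7.9
```

Emit:
move_arm(deltas="0 0 0 0 0 0.01 0.9; 0 0 0 0 0 0.05 -0.2; 0 0 0 -0.01 0 0.1 -0.2; 0 0 0 -0.03 0 0.15 -0.2; 0 0 0 -0.03 0 0.188 -0.2; 0 0 0 -0.03 0 0.188 -0.2")

```text
t: 3.4
tcp_pos: [0.4358, -0.3389, 0.1945]
eef_rot: [3.101, 0.459, 0.008]
wrist_force: [0.7, -1.2, -0.3]
gripper_width: 0.0515
grip_force: 0.0
```

```bash
python3 - <<'E'
from h import *
import pickle
s=snap('wrist');o=sensors.get_obs();pickle.dump((s,o),open('w2.pkl','wb'))
cv2.imwrite('pics/w2.png',s['image'])
print(o['tcp_pos'],o['eef_rot'],o['wrist_force'],o['gripper_width'])
E
```

```text
[ 0.43501498 -0.338008    0.19212581] [3.10421677 0.45925766 0.00399007] [-0.27627699  0.39067994 -0.5254497 ] 0.05092625720435699
```

View pics/w2.png

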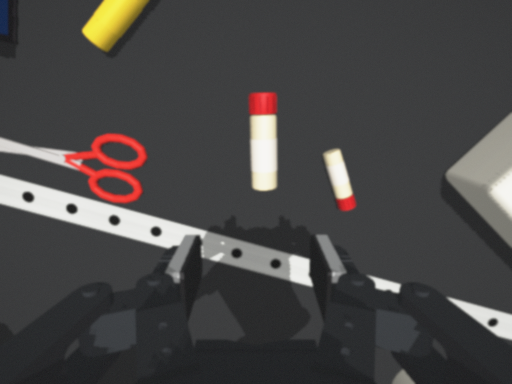

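The tube now spans (263,93) to (263,190), still upright and still between the finger lines. I'll check whether it moved.

```bash
python3 - <<'E'
from h import *
import pickle
for f in ('w1.pkl','w2.pkl'):
    s,o=pickle.load(open(f,'rb'))
    im=s['image'].astype(int); print(s['xyz'],o['tcp_pos'])
    P=((253,116),(255,211)) if f[1]=='1' else ((263,93),(263,190))
    for u,v in P: print(ray(s,u,v,.020))
    for x in (0,.19): print(proj(s,o['tcp_pos']-[0,0,x]))
a=snap('top');k=1
m=cv2.inRange(a['image'],(0,0,120),(80,80,255))
n,l,st,c=cv2.connectedComponentsWithStats(m)
for i in range(1,n):
    if st[i,4]>15: print(st[i],ray(a,*c[i],.014))
b=pickle.load(open('s0.pkl','rb'))[0]
m=cv2.inRange(b['image'],(0,0,120),(80,80,255))
n,l,st,c=cv2.connectedComponentsWithStats(m)
for i in range(1,n):
    if st[i,4]>15: print(st[i],ray(b,*c[i],.014))
E
```

```text
[ 0.52842161 -0.31868826  0.35415949] [ 0.4607262  -0.33948783  0.19097354]
[ 0.51252661 -0.32150677  0.02      ]
[ 0.41573103 -0.35271368  0.02      ]
(np.float64(255.6592110574609), np.float64(233.99815368161197))
(np.float64(255.24918591072569), np.float64(165.57630384913804))
[ 0.5025374  -0.31744877  0.35837084] [ 0.43501498 -0.338008    0.19212581]
[ 0.51289842 -0.32538669  0.02      ]
[ 0.41623848 -0.35520817  0.02      ]
(np.float64(253.13802611313483), np.float64(232.69827345921937))
(np.float64(252.80643693512815), np.float64(166.1179397511424))
[289  39  35  36 973] [ 0.93954158 -0.28965673  0.014     ]
[ 203   41   33   36 1010] [0.95810186 0.0115742  0.014     ]
[431  49   6   6  25] [ 0.9166962  -0.73366227  0.014     ]
[101 127  65  25 169] [0.6665561 0.3056495 0.014    ]
[285 150  10   9  54] [ 0.59541361 -0.19769977  0.014     ]
[280 204  18  14  91] [ 0.40854421 -0.17284575  0.014     ]
[289  39  35  36 976] [ 0.9396571  -0.28967969  0.014     ]
[ 203   41   33   36 1014] [0.95828916 0.01144462 0.014     ]
[431  49   6   6  25] [ 0.9166962  -0.73366227  0.014     ]
[101 129  64  22 204] [0.66531405 0.31060238 0.014     ]
[285 150  10   9  52] [ 0.59539888 -0.19761785  0.014     ]
[327 173  10   9  53] [ 0.50490408 -0.3237814   0.014     ]
[370 194   7   6  26] [ 0.42669413 -0.4515347   0.014     ]
[280 204  24  18 176] [ 0.40460684 -0.18533496  0.014     ]
```

Emit:
move_arm(deltas="0 0 0 0.029 -0.0025 -0.05 -0.2; 0 0 0 0.029 -0.0025 -0.10 -0.2; 0 0 0 0.029 -0.0025 -0.15 -0.2; 0 0 0 0.029 -0.0025 -0.175 -0.2; 0 0 0 0.029 -0.0025 -0.184 -0.2; 0 0 0 0.029 -0.0025 -0.184 -0.2; 0 0 0 0.029 -0.0025 -0.184 -0.2")

```text
t: 4.38
tcp_pos: [0.4642, -0.3406, 0.007]
eef_rot: [3.106, 0.46, 0.002]
wrist_force: [0.2, -0.3, 0.6]
gripper_width: 0.0511
grip_force: 0.0
```

Emit:
move_arm(deltas="0 0 0 0 0 0 0.2; 0 0 0 0 0 0 0.2; 0 0 0 0 0 0 0.3")

```text
t: 4.75
tcp_pos: [0.4637, -0.3401, 0.0063]
eef_rot: [3.107, 0.46, 0.001]
wrist_force: [0.6, -0.5, -0.1]
gripper_width: 0.0298
grip_force: 0.0
```

Emit:
move_arm(deltas="0 0 0 0 0 0 0.45; 0 0 0 0 0 0 0.45")

```text
t: 5.0
tcp_pos: [0.4635, -0.34, 0.0059]
eef_rot: [3.108, 0.46, -0.0]
wrist_force: [-0.4, -0.1, 0.1]
gripper_width: 0.0235
grip_force: 0.0
```

```bash
python3 - <<'E'
from h import *
s=snap('wrist');b=snap('side')
u,v=map(int,proj(b,[.464,-.34,.014])); print(u,v)
x0=max(0,min(512-130,u-65)); y0=max(0,min(384-130,v-65))
cv2.imwrite('pics/w3.png',np.hstack([cv2.resize(s['image'],(480,360)),cv2.resize(b['image'][y0:y0+130,x0:x0+112],(310,360))]))
E
```

```text
317 161
```

View pics/w3.png

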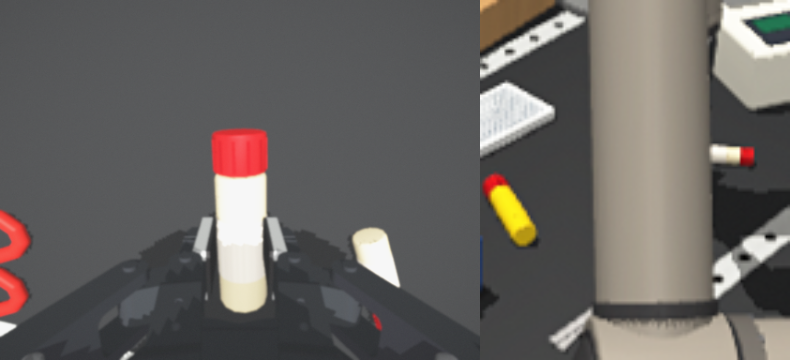

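```bash
python3 - <<'E'
from h import *
s=snap('wrist');o=sensors.get_obs(); print(s['xyz'],o['gripper_width'],o['grip_force'])
M=R.from_rotvec(s['rotation']).as_matrix(); print(M[:,2])
ax=np.array([np.cos(.298),np.sin(.298),0]);n=np.array([-ax[1],ax[0],0])
im=s['image'].astype(int)
for r in (150,170,200,240,280): 
    row=im[r]; w=np.where((row[:,2]>150))[0]; w=w[(w>200)&(w<320)]; print(r,w.min() if len(w) else 0,w.max() if len(w) else 0)
for z in (.014,.025,.035):
    c=np.array([.4637,-.340,z])
    print(z,[ (np.round(proj(s,c+ax*d-n*.014)),np.round(proj(s,c+ax*d+n*.014))) for d in (-.05,0,.05)])
for z in (.006,.025,.045):print(proj(s,[.4637,-.34,z]))
E
```

```text
[ 0.53129286 -0.31955865  0.16944986] 0.023734221511451308 0.0
[-0.26341409 -0.0801057  -0.96135118]
150 225 285
170 226 285
200 229 284
240 214 297
280 233 280
0.014 [(array([280., 321.]), array([231., 321.])), (array([282., 239.]), array([229., 240.])), (array([284., 144.]), array([226., 144.]))]
0.025 [(array([282., 334.]), array([229., 334.])), (array([284., 249.]), array([227., 249.])), (array([286., 147.]), array([223., 147.]))]
0.035 [(array([283., 348.]), array([228., 348.])), (array([286., 258.]), array([225., 259.])), (array([288., 150.]), array([221., 151.]))]
(np.float64(255.19720243075352), np.float64(233.42819894062347))
(np.float64(255.21053443012445), np.float64(248.88421920109477))
(np.float64(255.22835119922348), np.float64(269.5395115176266))
```

The tube lies on the bench, centred between the fingers. I'll close slowly.

Emit:
move_arm(deltas="0 0 0 0 0 0 0.55; 0 0 0 0 0 0 0.55; 0 0 0 0 0 0 0.55")

```text
t: 5.52
tcp_pos: [0.4636, -0.34, 0.0059]
eef_rot: [3.108, 0.46, 0.0]
wrist_force: [-0.0, 0.3, 0.5]
gripper_width: 0.0194
grip_force: 0.0
```

```bash
python3 - <<'E'
from h import *
s=snap('wrist');cv2.imwrite('pics/w4.png',cv2.resize(s['image'][180:384,130:400],(790,597),interpolation=3))
E
```

```text
(no output)
```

View pics/w4.png

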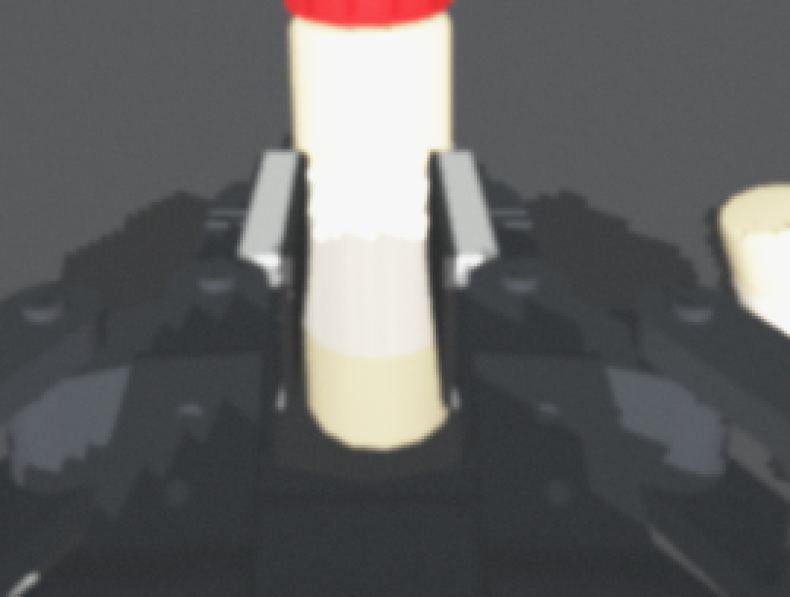

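The fingers overlap the tube's edges in the image at (310,200) and (430,200), so they pass above it. The tips are really about 20 mm higher than the TCP suggests. Next I'll check the `bot` values.

```bash
python3 - <<'E'
from h import *
print([(k,getattr(bot,k)) for k in dir(bot) if k[0]!='_'])
E
```

```text
[('IKError', <class 'rig.IKError'>), ('grip_point_offset', 0.0187)]
```

Emit:
move_arm(deltas="0 0 0 0 0 0.01 -0.2; 0 0 0 0 0 0.01 -0.2; 0 0 0 0 0 0.01 -0.2; 0 0 0 0 0 0.0 -0.2; 0 0 0 0 0 -0.008 -0.2; 0 0 0 0 0 -0.012 -0.2; 0 0 0 0 0 -0.012 -0.2")

```text
t: 6.45
tcp_pos: [0.4633, -0.3398, -0.0067]
eef_rot: [-3.107, -0.46, 0.001]
wrist_force: [0.2, 0.0, 0.3]
gripper_width: 0.0511
grip_force: 0.0
```

Emit:
move_arm(deltas="0 0 0 0 0 -0.006 -0.2; 0 0 0 0 0 -0.012 -0.2; 0 0 0 0 0 -0.012 -0.2")

```text
t: 6.82
tcp_pos: [0.4632, -0.3397, -0.0187]
eef_rot: [-3.107, -0.46, 0.001]
wrist_force: [0.7, 0.1, 0.4]
gripper_width: 0.0511
grip_force: 0.0
```

Emit:
move_arm(deltas="0 0 0 0 0 0 0.3; 0 0 0 0 0 0 0.5; 0 0 0 0 0 0 0.5; 0 0 0 0 0 0 1; 0 0 0 0 0 0 1")

```text
t: 7.45
tcp_pos: [0.4638, -0.3403, -0.0177]
eef_rot: [3.107, 0.46, 0.001]
wrist_force: [-0.7, 0.8, 4.3]
gripper_width: 0.0258
grip_force: 59.0
```

Emit:
move_arm(deltas="0 0 0 0 0 0.01 1; 0 0 0 0 0 0.03 1; 0 0 0 0 0 0.06 1; 0 0 0 0 0 0.08 1")

```text
t: 7.95
tcp_pos: [0.4637, -0.3401, 0.0634]
eef_rot: [3.107, 0.46, 0.001]
wrist_force: [0.0, 0.5, -0.8]
gripper_width: 0.0261
grip_force: 58.9
```

```bash
python3 - <<'E'
from h import *
s=snap('wrist');cv2.imwrite('pics/w5.png',s['image']);o=sensors.get_obs()
print(o['tcp_pos'],o['gripper_width'],o['grip_force'],o['wrist_force'])
im=s['image'].astype(int)
for r in range(100,340,10): 
    row=im[r]; w=np.where((row[:,2]>150))[0]; w=w[(w>200)&(w<320)]; print(r,(w.min(),w.max(),row[w].mean(0).round()) if len(w) else 0)
ax=np.array([np.cos(.298),np.sin(.298),0]);n=np.array([-ax[1],ax[0],0])
for z in (.014,.08,.095):
    c=np.array([.4637,-.340,z])
    print(z,[ (np.round(proj(s,c+ax*d-n*.014)),np.round(proj(s,c+ax*d+n*.014))) for d in (-.05,0,.05)])
E
```

```text
[ 0.46475079 -0.34104706  0.06580562] 0.02596802247857527 58.90462517738342 [ 0.83855485 -0.86563255  2.21062632]
100 0
110 0
120 0
130 0
140 0
150 (np.int64(221), np.int64(287), array([ 46.,  42., 197.]))
160 (np.int64(219), np.int64(288), array([ 60.,  55., 234.]))
170 (np.int64(220), np.int64(288), array([ 59.,  53., 233.]))
180 (np.int64(220), np.int64(288), array([ 58.,  52., 232.]))
190 (np.int64(221), np.int64(288), array([ 57.,  51., 233.]))
200 (np.int64(224), np.int64(285), array([ 72.,  73., 235.]))
210 (np.int64(223), np.int64(286), array([230., 241., 242.]))
220 (np.int64(224), np.int64(286), array([230., 241., 243.]))
230 (np.int64(224), np.int64(286), array([229., 240., 242.]))
240 (np.int64(212), np.int64(299), array([215., 224., 224.]))
250 (np.int64(208), np.int64(302), array([215., 223., 224.]))
260 (np.int64(205), np.int64(305), array([217., 222., 222.]))
270 (np.int64(209), np.int64(302), array([222., 227., 229.]))
280 (np.int64(227), np.int64(284), array([195., 207., 213.]))
290 (np.int64(227), np.int64(284), array([195., 207., 213.]))
300 (np.int64(227), np.int64(285), array([193., 206., 211.]))
310 (np.int64(227), np.int64(285), array([193., 205., 211.]))
320 (np.int64(228), np.int64(284), array([193., 205., 211.]))
330 (np.int64(229), np.int64(283), array([184., 202., 210.]))
0.014 [(array([274., 269.]), array([236., 270.])), (array([275., 205.]), array([235., 205.])), (array([276., 132.]), array([233., 133.]))]
0.08 [(array([281., 331.]), array([230., 331.])), (array([283., 247.]), array([227., 247.])), (array([285., 147.]), array([224., 147.]))]
0.095 [(array([284., 352.]), array([227., 352.])), (array([286., 261.]), array([224., 262.])), (array([288., 152.]), array([220., 152.]))]
```

The tube is held level, its centre about 32 mm above the TCP reading. Now I go over the carrier.

Emit:
move_arm(deltas="0 0 0 0 0 0.05 1; 0 0 0 0 0.03 0.10 1; 0 0 -3 0.01 0.08 0.15 1; 0 0 -6 0.02 0.14 0.155 1; 0 0 -9 0.02 0.20 0.155 1; 0 0 -10.5 0.025 0.26 0.155 1; 0 0 -10.5 0.025 0.32 0.155 1; 0 0 -10.5 0.025 0.32 0.155 1; 0 0 -10.5 0.025 0.32 0.155 1; 0 0 -10.5 0.025 0.32 0.155 1")

```text
t: 9.25
tcp_pos: [0.4886, -0.0214, 0.2167]
eef_rot: [3.137, 0.171, -0.001]
wrist_force: [-0.2, 1.1, -0.9]
gripper_width: 0.026
grip_force: 59.1
```

```bash
python3 - <<'E'
from h import *
import pickle
s=snap('wrist');o=sensors.get_obs();pickle.dump((s,o),open('w6.pkl','wb'))
cv2.imwrite('pics/w6.png',cv2.resize(s['image'],(800,600),interpolation=3))
print(o['tcp_pos'],o['eef_rot'],s['xyz'],o['gripper_width'])
c=np.array([.574,-.0145,0]);
for q in ((0,0,.07),(.088,.042,.07),(.088,-.042,.07),(-.088,.042,.07),(-.088,-.042,.07)): print(proj(s,c+R.from_euler('z',6.3,degrees=True).apply(q)))
E
```

```text
[ 0.48858723 -0.02142647  0.2167167 ] [ 3.13678256e+00  1.70041875e-01 -5.28947375e-04] [ 0.55895407 -0.01355457  0.38024555] 0.026224973143326103
(np.float64(257.80406494103516), np.float64(82.46168604871221))
(np.float64(207.68730056463997), np.float64(-28.173830601438112))
(np.float64(307.909778003736), np.float64(-28.391787554205393))
(np.float64(215.3280539802121), np.float64(176.4352685404056))
(np.float64(300.2837264464236), np.float64(176.2378776335329))
```

View pics/w6.png

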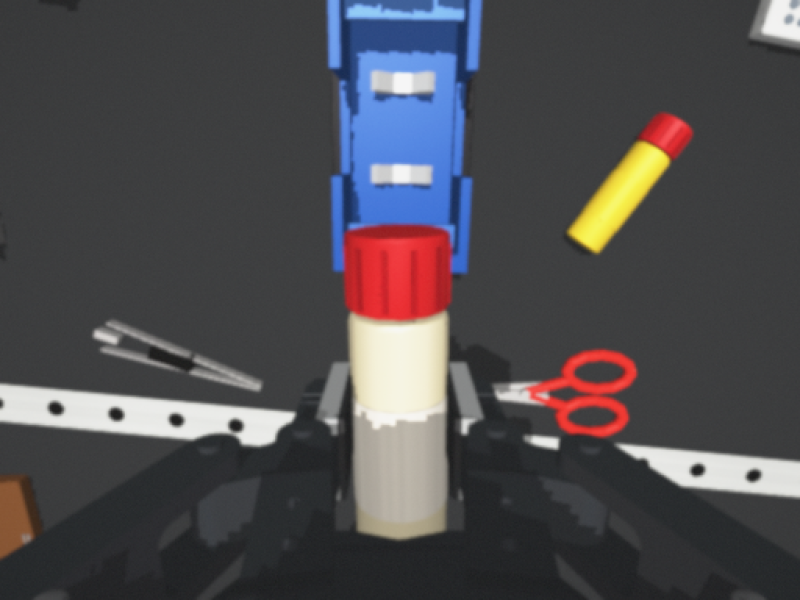

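The view shows the carrier square to the gripper, with saddles at (403,82) and (402,174) and near outer corners at (332,272) and (467,272). I'll fit these.

```bash
python3 - <<'E'
from h import *
import pickle
from scipy.optimize import least_squares
s,o=pickle.load(open('w6.pkl','rb'));k=.64
# carrier pts (top of walls) and pixels in 800 img
P=[((-.088,.042,.07),(332,272)),((-.088,-.042,.07),(467,272)),((-.03,.042,.07),(331,177)),((-.03,-.042,.07),(471,177)),((.03,.042,.07),(328,68)),((.03,-.042,.07),(478,69)),((-.03,0,.017),(402,174)),((.03,0,.017),(403,82))]
f=lambda p:np.concatenate([np.array(proj(s,np.r_[p[:2],0]+R.from_euler('z',p[2]).apply(q)))-np.array(u)*k for q,u in P])
r=least_squares(f,[.574,-.0145,.11],loss='soft_l1');print(r.x[:2],np.degrees(r.x[2]),r.fun.round(1))
x=R.from_rotvec(o['eef_rot']).as_matrix()[:,0];print('tool yaw',np.degrees(np.arctan2(x[1],x[0])))
# tube axis line in image
for z in (.24,.25,.26): print(z,ray(s,398*k,420*k,z)-o['tcp_pos'], ray(s,398*k,270*k,z)-o['tcp_pos'])
E
```

```text
[ 0.57637651 -0.01380015] 5.591375153501546 [ 1.2 -0.6 -0.1  0.3  0.3 -0.3  0.3  0.7  0.4 -0.2 -0.8  0.2 -0.6  0.1
 -0.6 -0.2]
tool yaw 6.205818963221857
0.24 [-0.00841459 -0.00049148  0.0232833 ] [0.03908812 0.00462431 0.0232833 ]
0.25 [-0.00279719  0.00010486  0.0332833 ] [0.04131841 0.00485588 0.0332833 ]
0.26 [0.0028202 0.0007012 0.0432833] [0.04354869 0.00508744 0.0432833 ]
```

Emit:
move_arm(deltas="0 0 -0.6 0.045 0.004 0 1; 0 0 -0.6 0.088 0.0076 0 1; 0 0 -0.6 0.088 0.0076 -0.04 1; 0 0 -0.6 0.088 0.0076 -0.08 1; 0 0 -0.6 0.088 0.0076 -0.12 1; 0 0 -0.6 0.088 0.0076 -0.15 1; 0 0 -0.6 0.088 0.0076 -0.18 1; 0 0 -0.6 0.088 0.0076 -0.20 1; 0 0 -0.6 0.088 0.0076 -0.21 1; 0 0 -0.6 0.088 0.0076 -0.215 1")

```text
t: 10.55
tcp_pos: [0.5767, -0.0132, 0.0016]
eef_rot: [3.138, 0.155, -0.0]
wrist_force: [0.3, -0.0, -0.4]
gripper_width: 0.026
grip_force: 59.1
```

Emit:
move_arm(deltas="0 0 0 0 0 -0.004 1; 0 0 0 0 0 -0.007 1; 0 0 0 0 0 -0.008 1; 0 0 0 0 0 -0.008 1")

```text
t: 11.05
tcp_pos: [0.5771, -0.0127, -0.0055]
eef_rot: [3.137, 0.157, 0.002]
wrist_force: [-0.2, -2.2, 2.6]
gripper_width: 0.0262
grip_force: 59.2
```

Emit:
move_arm(deltas="0 0 0 0 0 0 0.25; 0 0 0 0 0 0 0.2; 0 0 0 0 0 0 0.2; 0 0 0 0 0 0.01 0.2; 0 0 0 0 0 0.03 0.2; 0 0 0 0 0 0.06 0.2; 0 0 0 0 0 0.10 0; 0 0 0 0 0 0.15 -0.2; 0 0 0 -0.02 0 0.2 -0.2; 0 0 0 -0.08 0 0.21 -0.2")

```text
t: 12.3
tcp_pos: [0.4991, -0.013, 0.208]
eef_rot: [3.135, 0.157, 0.014]
wrist_force: [-0.0, -0.3, -0.1]
gripper_width: 0.0515
grip_force: 0.0
```

```bash
python3 - <<'E'
from h import *
import pickle
s=snap('wrist');o=sensors.get_obs();a=snap('top')
print(o['tcp_pos'],o['eef_rot'],s['xyz'],o['gripper_width'])
im=s['image']
w=cv2.resize(im[:200,130:390],(520,400),interpolation=3)
t=cv2.resize(a['image'][140:220,90:146],(280,400),interpolation=3)
cv2.imwrite('pics/w7.png',np.hstack([w,t]))
pickle.dump((s,o,a),open('w7.pkl','wb'))
E
```

```text
[ 0.48791075 -0.01136518  0.20563081] [-3.13720103 -0.15866407  0.0074485 ] [ 0.56800531 -0.00548546  0.37214557] 0.05109647024375947
```

View pics/w7.png

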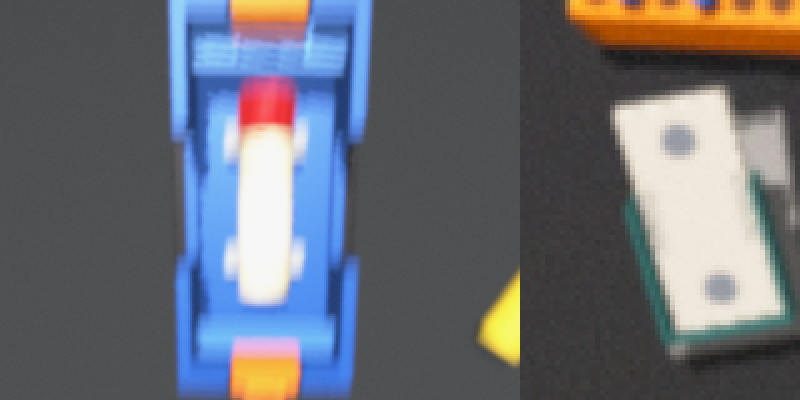

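The tube lies in both saddles, cap at the far end (265,100) and body down to (265,305). The cover still leans with its marks visible. From here I measure numerically, keeping the last picture for the end.

```bash
cat >> h.py <<'E'
def rayd(s,u,v):
    d=R.from_rotvec(s['rotation']).as_matrix()@np.array([(u-s['cx'])/s['fx'],(v-s['cy'])/s['fy'],1]); return np.array(s['xyz']),d/np.linalg.norm(d)
def tri(l):
    A=np.zeros((3,3));b=np.zeros(3)
    for c,d in l:
        P=np.eye(3)-np.outer(d,d);A+=P;b+=P@c
    x=np.linalg.solve(A,b);return x,[np.linalg.norm((np.eye(3)-np.outer(d,d))@(x-c)) for c,d in l]
def marks(im,roi=None,amin=8):
    # grey-blue round blobs enclosed by a large white region
    g=im.astype(int);mx=g.max(2);mn=g.min(2)
    white=((mn>150)&(mx-mn<60)).astype(np.uint8)
    if roi: m=np.zeros_like(white);m[roi[1]:roi[3],roi[0]:roi[2]]=1;white*=m
    n,l,st,c=cv2.connectedComponentsWithStats(white)
    i=1+np.argmax(st[1:,4]);w=(l==i).astype(np.uint8)
    cn,h=cv2.findContours(w,cv2.RETR_CCOMP,cv2.CHAIN_APPROX_NONE)
    out=[]
    for k,q in enumerate(cn):
        if h[0][k][3]>=0 and cv2.contourArea(q)>amin:
            M=cv2.moments(q);out.append((M['m10']/M['m00'],M['m01']/M['m00'],M['m00']))
    big=max(cn,key=cv2.contourArea)
    return st[i],cv2.minAreaRect(big),cv2.approxPolyDP(big,4,True)[:,0].tolist(),out
E
python3 - <<'E'
from h import *
import pickle
a,b=pickle.load(open('s0.pkl','rb'))
A=marks(a['image'],(95,150,160,220));B=marks(b['image'],(85,200,180,300));print(A);print(B)
for x,y in zip(sorted(A[3],key=lambda t:t[1]),sorted(B[3],key=lambda t:t[1])):
    print(tri([rayd(a,*x[:2]),rayd(b,*y[:2])]))
E
```

```text
(array([ 109,  158,   34,   48, 1109], dtype=int32), ((129.058837890625, 180.7353057861328), (47.53697967529297, 31.287094116210938), 75.96376037597656), [[130, 158], [109, 162], [121, 205], [142, 201], [136, 173], [142, 175], [141, 164], [133, 166]], [])
(array([  96,  215,   63,   64, 1703], dtype=int32), ((125.82728576660156, 247.29681396484375), (64.99342346191406, 31.887157440185547), 49.63546371459961), [[119, 215], [96, 230], [97, 238], [114, 248], [139, 278], [158, 261]], [])
```

```bash
python3 - <<'E'
from h import *
import pickle
a,b=pickle.load(open('s0.pkl','rb'))
for s,roi in((a,(105,155,150,210)),(b,(92,212,162,282))):
    im=s['image'][roi[1]:roi[3],roi[0]:roi[2]].astype(int)
    print(np.percentile(im.min(2),[50,80,90,95]))
    d=im[:,:,0]-im[:,:,2] # bluish
    m=((d>4)&(im.min(2)>90)).astype(np.uint8)
    n,l,st,c=cv2.connectedComponentsWithStats(m)
    for i in range(1,n):
        if st[i,4]>8: print(st[i],c[i]+roi[:2],im[l==i].mean(0))
E
```

```text
[113. 218. 219. 220.]
[14 11  5  4 17] [121.11764706 167.58823529] [164.64705882 156.76470588 153.05882353]
[31 19  5 20 23] [137.52173913 182.73913043] [139.60869565 147.86956522 123.73913043]
[23 40  5  5 18] [129.83333333 197.27777778] [167.11111111 159.72222222 156.55555556]
[16 47 22  7 26] [130.03846154 205.11538462] [141.76923077 149.88461538 123.46153846]
[ 69. 237. 237. 238.]
[19 15  9  7 52] [114.78846154 229.92307692] [184.15384615 175.38461538 165.69230769]
[22 37 19 22 22] [122.86363636 259.5       ] [173.18181818 182.54545455 141.40909091]
[46 47  9  8 55] [142.01818182 262.30909091] [184.70909091 176.23636364 166.8       ]
```

```bash
python3 - <<'E'
from h import *
import pickle
a,b=pickle.load(open('s0.pkl','rb'))
U,u=tri([rayd(a,121.3,167.8),rayd(b,114.8,229.9)]);L,l=tri([rayd(a,130,197.5),rayd(b,142,262.3)])
print(U,u,L,l); d=U-L;print(np.linalg.norm(d),np.degrees(np.arcsin(d[2]/np.linalg.norm(d))),np.degrees(np.arctan2(d[1],d[0])))
# known tilt/heights
print(ray(a,121.3,167.8,.1077),ray(a,130,197.5,.0503))
print(ray(b,114.8,229.9,.1077),ray(b,142,262.3,.0503))
E
```

```text
[0.56821012 0.33293982 0.10855161] [np.float64(0.0004080417579808682), np.float64(0.00040804175798091175)] [0.48631707 0.3243612  0.05059416] [np.float64(2.512026620647948e-06), np.float64(2.51202662057849e-06)]
0.10069324831515462 35.14055620695897 5.980148046549203
[0.5687964  0.33346417 0.1077    ] [0.48638404 0.32443379 0.0503    ]
[0.56863287 0.33233055 0.1077    ] [0.48656862 0.32421946 0.0503    ]
```

```bash
python3 - <<'E'
from h import *
import pickle
a,b=pickle.load(open('s0.pkl','rb'));k=.64
print('tweez',[ray(a,u*k,v*k,0)[:2].round(3) for u,v in((266,350),(330,358),(290,343))])
print('rack front bottom',[ray(a,u*k,v*k,z)[:2].round(3) for u,v,z in((157,228,.0),(258,237,0.0),(160,222,.06),(258,232,.06))])
print('reagent',ray(a,297*k,198*k,0)[:2])
U=np.array([.5686,.333,.108]);y6=R.from_euler('z',6,degrees=True)
C=R.from_euler('zy',[0,0]) ;Rc=y6*R.from_euler('y',-35,degrees=True)
x,y,z=Rc.as_matrix().T
P=U-.008*x; T=P-.042*z
o=sensors.get_obs();Rt=R.from_matrix(np.c_[x,-y,-z]);Ro=R.from_rotvec(o['eef_rot'])
print('T',T,'pre',T+.10*z,'o',o['tcp_pos'],'rot',(Rt*Ro.inv()).as_rotvec(degrees=True))
print('d',T-o['tcp_pos'],T+.1*z-o['tcp_pos'],z)
E
```

```text
tweez [array([0.399, 0.211]), array([0.37, 0.08]), array([0.409, 0.16 ])]
rack front bottom [array([0.684, 0.43 ]), array([0.644, 0.215]), array([0.675, 0.404]), array([0.635, 0.204])]
reagent [0.72459102 0.12640576]
T [0.58604092 0.33483312 0.069007  ] pre [0.52899749 0.32883761 0.15092221] o [ 0.49115891 -0.0116335   0.20526891] rot [  3.56701238 -34.96967485   0.2407626 ]
d [ 0.09488202  0.34646661 -0.13626191] [ 0.03783858  0.34047111 -0.0543467 ] [-0.57043432 -0.05995506  0.81915204]
```

Emit:
move_arm(deltas="0 0 0 0 0.05 0 -0.2; 0.6 -6 0.05 0.01 0.10 0 -1; 1.2 -12 0.1 0.015 0.15 0 -1; 1.8 -18 0.15 0.02 0.20 0 -1; 2.4 -24 0.2 0.025 0.25 0 -1; 3 -30 0.2 0.03 0.30 -0.01 -1; 3.6 -35 0.2 0.035 0.34 -0.03 -1; 3.6 -35 0.2 0.038 0.34 -0.054 -1; 3.6 -35 0.2 0.038 0.34 -0.054 -1; 3.6 -35 0.2 0.038 0.34 -0.054 -1")

```text
t: 13.65
tcp_pos: [0.5353, 0.3275, 0.1512]
eef_rot: [-2.96, -0.152, -0.94]
wrist_force: [0.2, 0.5, 0.4]
gripper_width: 0.0856
grip_force: 0.0
```

```bash
python3 - <<'E'
from h import *
import pickle
s=snap('wrist');o=sensors.get_obs();pickle.dump((s,o),open('w8.pkl','wb'))
im=s['image'].astype(int);print(o['tcp_pos'],o['q'].round(2))
Rc=R.from_euler('z',6,degrees=True)*R.from_euler('y',-35,degrees=True);x,y,z=Rc.as_matrix().T
Rt=R.from_matrix(np.c_[x,-y,-z]);print('rot left',(Rt*R.from_rotvec(o['eef_rot']).inv()).as_rotvec(degrees=True))
U=np.array([.5686,.333,.108]);T=U-.008*x-.042*z
print('left',T-o['tcp_pos'])
for m in (U,U-.1*x,U+.025*x+.034*y,U+.025*x-.034*y): print('pred',proj(s,m))
d=im[:,:,0]-im[:,:,2];m=((d>4)&(im.min(2)>90)).astype(np.uint8)
n,l,st,c=cv2.connectedComponentsWithStats(m)
for i in range(1,n):
    if st[i,4]>60: print(st[i],c[i],im[l==i].mean(0).round())
E
```

```text
[0.53556453 0.32741289 0.15160986] [ 0.56  0.37  1.86 -0.67  0.43  2.58]
rot left [-0.1010107   0.28750759  0.12381717]
left [ 0.0504764   0.00742023 -0.08260286]
pred (np.float64(252.30442264617196), np.float64(199.06788451875937))
pred (np.float64(252.89951216037952), np.float64(319.7720542300115))
pred (np.float64(202.64553584277778), np.float64(164.39229409435484))
pred (np.float64(301.6085638136871), np.float64(164.15168087896492))
[  0   0  46  27 950] [19.48842105 10.58842105] [130. 130. 123.]
[236 185  30  29 661] [250.46142209 198.97428139] [175. 167. 158.]
[238 309  27  22 467] [250.92933619 319.37473233] [172. 164. 155.]
```

Emit:
move_arm(deltas="0 0 0 0.02 0.003 -0.033 -1; 0 0 0 0.035 0.006 -0.057 -1; 0 0 0 0.044 0.0075 -0.072 -1; 0 0 0 0.0505 0.0085 -0.0826 -1; 0 0 0 0.0505 0.0085 -0.0826 -1; 0 0 0 0.0505 0.0085 -0.0826 -1")

```text
t: 14.45
tcp_pos: [0.5857, 0.3359, 0.0687]
eef_rot: [-2.96, -0.152, -0.941]
wrist_force: [1.3, 0.0, -0.9]
gripper_width: 0.0854
grip_force: 0.0
```

Emit:
move_arm(deltas="0 0 0 0 0 0 0; 0 0 0 0 0 0 0.5; 0 0 0 0 0 0 1; 0 0 0 0 0 0 1")

```text
t: 14.95
tcp_pos: [0.5851, 0.3362, 0.0688]
eef_rot: [-2.96, -0.153, -0.941]
wrist_force: [-4.6, -1.5, 6.1]
gripper_width: 0.0666
grip_force: 64.4
```

Emit:
move_arm(deltas="0 0 0 0 0 0.02 1; 0 0 0 0 0 0.05 1; 0 0 0 0 0 0.09 1; 0 0 0 0 0 0.12 1; 0 0 0 0 0 0.15 1; 0 0 0 0 0 0.15 1; 0 0 0 0 0 0.15 1")

```text
t: 15.82
tcp_pos: [0.5842, 0.3356, 0.2158]
eef_rot: [-2.963, -0.154, -0.936]
wrist_force: [0.5, 0.4, -1.2]
gripper_width: 0.0662
grip_force: 67.8
```

```bash
cat >> h.py <<'E'
def blobs(s,amin=60):
    im=s['image'].astype(int);d=im[:,:,0]-im[:,:,2];m=((d>4)&(im.min(2)>90)).astype(np.uint8)
    n,l,st,c=cv2.connectedComponentsWithStats(m)
    return [(c[i].round(1).tolist(),st[i].tolist()) for i in range(1,n) if st[i,4]>amin]
E
python3 - <<'E'
from h import *
s=snap('wrist');o=sensors.get_obs();print(o['tcp_pos'],o['gripper_width'],o['grip_force'],o['wrist_force'],blobs(s))
Ro=R.from_rotvec(o['eef_rot']);x,y,z=Ro.as_matrix().T
# predicted mark pixels if cover rigid with tool: face 42mm behind TCP, marks at +8,-92
for d in (.008,-.092): print(proj(s,o['tcp_pos']-.042*z+d*x))
Rt=R.from_euler('z',6,degrees=True)*R.from_euler('x',180,degrees=True)
print((Rt*Ro.inv()).as_rotvec(degrees=True))
E
```

```text
[0.58410339 0.33553549 0.21524315] 0.06615113463865162 67.8402578830719 [ 4.79510106e-04  8.20168166e-01 -1.81007157e+00] [([6.1, 11.2], [0, 0, 13, 28, 231]), ([38.6, 69.4], [0, 7, 72, 107, 3417]), ([459.4, 127.4], [447, 122, 29, 21, 68]), ([228.9, 165.8], [222, 160, 15, 12, 88]), ([255.2, 253.0], [230, 230, 51, 47, 1890])]
(np.float64(255.48539977483804), np.float64(256.11561640104685))
(np.float64(255.5724791653007), np.float64(436.8570111362396))
[-3.58247866 34.82593276  0.04726896]
```

Emit:
move_arm(deltas="-0.7 7 0 -0.01 -0.03 0 1; -1.4 14 0 -0.012 -0.07 0 1; -2.1 21 0 -0.012 -0.11 0 1; -2.9 28 0 -0.012 -0.14 0 1; -3.6 34.8 0 -0.012 -0.167 0 1; -3.6 34.8 0 -0.012 -0.167 -0.05 1; -3.6 34.8 0 -0.012 -0.167 -0.10 1; -3.6 34.8 0 -0.012 -0.167 -0.15 1; -3.6 34.8 0 -0.012 -0.167 -0.19 1; -3.6 34.8 0 -0.012 -0.167 -0.21 1")

```text
t: 17.12
tcp_pos: [0.5705, 0.1685, 0.003]
eef_rot: [3.137, 0.162, -0.005]
wrist_force: [0.5, 0.1, -1.8]
gripper_width: 0.0666
grip_force: 67.7
```

```bash
python3 - <<'E'
from h import *
s=snap('wrist');o=sensors.get_obs();print(o['tcp_pos'],o['gripper_width'],o['grip_force'],o['wrist_force'],blobs(s))
Ro=R.from_rotvec(o['eef_rot'])
Rt=R.from_euler('z',6,degrees=True)*R.from_euler('x',180,degrees=True)
print((Rt*Ro.inv()).as_rotvec(degrees=True))
a=snap('top');b=snap('side')
im=a['image']
for s2,z in((a,.05),(b,.05)):
    u,v=map(int,proj(s2,[.53,.165,z]));print(u,v)
    q=s2['image'][v-40:v+40,u-50:u+50];m=cv2.inRange(q,(170,170,170),(255,255,255));n,l,st,c=cv2.connectedComponentsWithStats(m)
    print([(st[i].tolist(),(c[i]+[u-50,v-40]).round(1)) for i in range(1,n) if st[i,4]>30])
    cv2.imwrite(f'pics/x{u}.png',q)
E
```

```text
[0.56955851 0.16824823 0.00123958] 0.06628503388382717 67.66368269920349 [-0.64564488 -0.46192268 -3.72629977] [([255.2, 252.8], [230, 230, 51, 47, 1872])]
[ 0.05593396 -0.32012443  0.0909342 ]
179 179
[([0, 60, 60, 20, 612], array([161.4, 210.3]))]
181 221
[([4, 0, 16, 16, 121], array([142.1, 186.3])), ([78, 1, 22, 12, 118], array([218.6, 187.2])), ([33, 24, 15, 16, 125], array([170.1, 211.7])), ([41, 47, 13, 9, 33], array([177.1, 231.7]))]
```

Emit:
move_arm(deltas="0 0 0 0 0 -0.012 1; 0 0 0 0 0 -0.020 1; 0 0 0 0 0 -0.024 1; 0 0 0 0 0 -0.027 1; 0 0 0 0 0 -0.027 1")

```text
t: 17.9
tcp_pos: [0.5731, 0.1691, -0.0197]
eef_rot: [-3.137, -0.162, -0.005]
wrist_force: [0.6, -0.4, -1.9]
gripper_width: 0.0665
grip_force: 67.8
```

Emit:
move_arm(deltas="0 0 0 0 0 -0.002 1; 0 0 0 0 0 -0.003 1; 0 0 0 0 0 -0.004 1; 0 0 0 0 0 -0.004 1")

```text
t: 18.4
tcp_pos: [0.573, 0.1691, -0.0238]
eef_rot: [-3.137, -0.162, -0.005]
wrist_force: [0.1, 0.7, -1.2]
gripper_width: 0.0662
grip_force: 67.8
```

Emit:
move_arm(deltas="0 0 0 0 0 -0.002 1; 0 0 0 0 0 -0.004 1; 0 0 0 0 0 -0.005 1; 0 0 0 0 0 -0.005 1")

```text
t: 18.9
tcp_pos: [0.5731, 0.1691, -0.0279]
eef_rot: [-3.137, -0.163, -0.006]
wrist_force: [-2.8, -0.8, 5.8]
gripper_width: 0.067
grip_force: 71.9
```

Emit:
move_arm(deltas="0 0 0 0 0 -0.001 1; 0 0 0 0 0 -0.002 1; 0 0 0 0 0 -0.002 1")

```text
t: 19.27
tcp_pos: [0.5731, 0.1691, -0.028]
eef_rot: [-3.137, -0.163, -0.007]
wrist_force: [-8.1, -2.0, 20.2]
gripper_width: 0.0662
grip_force: 80.2
```

Emit:
move_arm(deltas="0 0 0 0 0 0.002 1; 0 0 0 0 0 0.002 0; 0 0 0 0 0 0.002 -1; 0 0 0 0 0 0.002 -1; 0 0 0 0 0 0.02 -1; 0 0 0 -0.02 0 0.06 -1; 0 0 0 -0.06 0 0.10 -1; 0 0 0 -0.09 0 0.12 -1; 0 0 0 -0.09 0 0.12 -1; 0 0 0 -0.09 0 0.12 -1")

```text
t: 20.52
tcp_pos: [0.4839, 0.1691, 0.0899]
eef_rot: [-3.136, -0.162, -0.008]
wrist_force: [0.1, 0.5, -0.1]
gripper_width: 0.0854
grip_force: 0.0
```

```bash
python3 - <<'E'
from h import *
import pickle
s=snap('wrist');o=sensors.get_obs();print(o['tcp_pos'],o['gripper_width'],o['grip_force'],o['wrist_force'])
B=blobs(s);print(B)
for c,st in B: print(ray(s,*c,.012).round(4))
pickle.dump((s,o),open('w9.pkl','wb'));cv2.imwrite('pics/w9.png',s['image'])
x=R.from_rotvec(o['eef_rot']).as_matrix()[:,0];print(np.degrees(np.arctan2(x[1],x[0])))
E
```

```text
[0.4838184  0.16906952 0.08936564] 0.08522103438520001 0.0 [ 0.31531554 -0.19357202  0.30366138]
[([268.3, 59.3], [253, 42, 32, 35, 857]), ([267.2, 196.4], [254, 184, 27, 26, 531])]
[0.5825 0.1703 0.012 ]
[0.483  0.1598 0.012 ]
5.917398343274524
```

Emit:
move_arm(deltas="0 0 0 0.025 -0.002 0 -1; 0 0 0 0.049 -0.004 0 -1; 0 0 0 0.049 -0.004 -0.04 -1; 0 0 0 0.049 -0.004 -0.08 -1; 0 0 0 0.049 -0.004 -0.105 -1; 0 0 0 0.049 -0.004 -0.1185 -1; 0 0 0 0.049 -0.004 -0.1185 -1; 0 0 0 0.049 -0.004 -0.1185 -1")

```text
t: 21.58
tcp_pos: [0.533, 0.1652, -0.0284]
eef_rot: [-3.136, -0.162, -0.008]
wrist_force: [-0.2, 0.2, -0.8]
gripper_width: 0.0854
grip_force: 0.0
```

Emit:
move_arm(deltas="0 0 0 0 0 0 0; 0 0 0 0 0 0 0.5; 0 0 0 0 0 0 1; 0 0 0 0 0 0 1")

```text
t: 22.08
tcp_pos: [0.533, 0.1653, -0.0276]
eef_rot: [-3.136, -0.163, -0.01]
wrist_force: [-0.9, 0.5, 5.7]
gripper_width: 0.0666
grip_force: 67.5
```

Emit:
move_arm(deltas="0 0 0 0 0 0.03 1; 0 0 0 0 0 0.08 1; 0 0 0 0.01 -0.02 0.13 1; 0 0 0 0.02 -0.06 0.15 1; 0 0 -0.4 0.03 -0.11 0.15 1; 0 0 -0.4 0.0435 -0.15 0.15 1; 0 0 -0.4 0.0435 -0.179 0.15 1; 0 0 -0.4 0.0435 -0.179 0.13 1; 0 0 -0.4 0.0435 -0.179 0.13 1; 0 0 -0.4 0.0435 -0.179 0.13 1")

```text
t: 23.32
tcp_pos: [0.5758, -0.0136, 0.1015]
eef_rot: [-3.137, -0.152, -0.006]
wrist_force: [-0.2, 0.6, -1.8]
gripper_width: 0.0662
grip_force: 68.0
```

```bash
python3 - <<'E'
from h import *
import pickle
s=snap('wrist');o=sensors.get_obs();pickle.dump((s,o),open('w10.pkl','wb'));cv2.imwrite('pics/w10.png',s['image'])
print(o['tcp_pos'],o['gripper_width'],o['grip_force'],o['wrist_force'],blobs(s))
im=s['image'];hsv=cv2.cvtColor(im,cv2.COLOR_BGR2HSV)
blue=cv2.inRange(hsv,(100,120,60),(125,255,255));wh=cv2.inRange(im,(150,150,150),(255,255,255));org=cv2.inRange(hsv,(8,150,100),(22,255,255))
for r in range(0,220,10):
    b=np.where(blue[r,120:400])[0]+120;w=np.where(wh[r,150:370])[0]+150;g=np.where(org[r,150:370])[0]+150
    print(r,(b.min(),b.max(),len(b)) if len(b) else '',(w.min(),w.max()) if len(w) else '',(g.min(),g.max()) if len(g) else '')
y6=R.from_euler('z',5.6,degrees=True)
for q in((.088,.042,.07),(.088,-.042,.07),(.03,.042,.07),(.03,-.042,.07),(.071,.016,.072),(.071,-.016,.072)): print(q,np.round(proj(s,np.array([.5765,-.0138,0])+y6.apply(q)),1))
z=o['tcp_pos'][2]+.04
for q in((.075,.034,0),(.075,-.034,0),(.05,0,0),(0.017,.034,0),(0.017,-.034,0)): print('cover',np.round(proj(s,np.r_[o['tcp_pos'][:2],z]+y6.apply(q)),1))
E
```

```text
[ 0.57595636 -0.0135085   0.10171585] 0.06601651233980603 67.9707670211792 [ 0.25912244  0.16040573 -2.26278298] [([255.2, 154.7], [228, 128, 55, 55, 2380])]
0   
10   
20   
30   
40   
50   
60   (np.int64(238), np.int64(274))
70 (np.int64(182), np.int64(330), 88)  (np.int64(228), np.int64(284))
80 (np.int64(183), np.int64(329), 86)  (np.int64(228), np.int64(284))
90  (np.int64(166), np.int64(344)) 
100  (np.int64(166), np.int64(345)) 
110  (np.int64(167), np.int64(344)) 
120  (np.int64(167), np.int64(343)) 
130  (np.int64(168), np.int64(343)) 
140  (np.int64(169), np.int64(342)) 
150  (np.int64(170), np.int64(341)) 
160  (np.int64(170), np.int64(340)) 
170  (np.int64(171), np.int64(340)) 
180  (np.int64(172), np.int64(339)) 
190  (np.int64(172), np.int64(338)) 
200  (np.int64(173), np.int64(338)) 
210  (np.int64(174), np.int64(337)) 
(0.088, 0.042, 0.07) [181.8  67. ]
(0.088, -0.042, 0.07) [329.6  66.8]
(0.03, 0.042, 0.07) [187.8 167.3]
(0.03, -0.042, 0.07) [323.9 167.1]
(0.071, 0.016, 0.072) [228.   98.1]
(0.071, -0.016, 0.072) [283.5  98. ]
cover [162.   86.5]
cover [348.1  86.2]
cover [255.2 154.4]
cover [173.2 233.7]
cover [337.4 233.5]
```

The carrier's blue edges at columns 182 and 330, and the catch at 228–284, match prediction to under a pixel, so I lower the cover.

Emit:
move_arm(deltas="0 0 0 0.0005 0 -0.02 1; 0 0 0 0.0005 0 -0.035 1; 0 0 0 0.0005 0 -0.047 1; 0 0 0 0.0005 0 -0.055 1; 0 0 0 0.0005 0 -0.059 1; 0 0 0 0.0005 0 -0.063 1; 0 0 0 0.0005 0 -0.066 1; 0 0 0 0.0005 0 -0.066 1")

```text
t: 24.38
tcp_pos: [0.5766, -0.0141, 0.0354]
eef_rot: [-3.138, -0.151, -0.008]
wrist_force: [0.9, 0.1, 2.3]
gripper_width: 0.0661
grip_force: 68.5
```

Emit:
move_arm(deltas="0 0 0 0 0 -0.003 1; 0 0 0 0 0 -0.006 1; 0 0 0 0 0 -0.009 1; 0 0 0 0 0 -0.009 1")

```text
t: 24.88
tcp_pos: [0.5791, -0.014, 0.0297]
eef_rot: [3.138, 0.151, 0.018]
wrist_force: [-1.4, 1.0, 22.9]
gripper_width: 0.0664
grip_force: 70.8
```

Emit:
move_arm(deltas="0 0 0 -0.001 0 -0.002 1; 0 0 0 -0.001 0 -0.004 1; 0 0 0 -0.001 0 -0.004 1")

```text
t: 25.25
tcp_pos: [0.5771, -0.0142, 0.0238]
eef_rot: [3.138, 0.151, 0.014]
wrist_force: [0.2, -0.1, 9.2]
gripper_width: 0.0664
grip_force: 69.6
```

Emit:
move_arm(deltas="0 0 0 0 0 -0.003 1; 0 0 0 0 0 -0.006 1; 0 0 0 0 0 -0.008 1; 0 0 0 0 0 -0.008 1")

```text
t: 25.75
tcp_pos: [0.5756, -0.014, 0.0145]
eef_rot: [-3.137, -0.152, -0.008]
wrist_force: [0.8, -0.5, 5.8]
gripper_width: 0.0663
grip_force: 69.5
```

Emit:
move_arm(deltas="0 0 0 0 0 -0.002 1; 0 0 0 0 0 -0.003 1; 0 0 0 0 0 -0.003 1")

```text
t: 26.12
tcp_pos: [0.5758, -0.0141, 0.014]
eef_rot: [3.138, 0.152, 0.009]
wrist_force: [-6.5, 0.7, 25.1]
gripper_width: 0.0662
grip_force: 71.8
```

Emit:
move_arm(deltas="0 0 0 0 0 0.002 1; 0 0 0 0 0 0.002 0; 0 0 0 0 0 0.002 -1; 0 0 0 0 0 0.002 -1; 0 0 0 0 0 0.02 -1; 0 0 0 0 0 0.06 -1; 0 0 0 -0.03 0 0.11 -1; 0 0 0 -0.08 0 0.15 -1; 0 0 0 -0.08 0 0.15 -1; 0 0 0 -0.08 0 0.15 -1")

```text
t: 27.38
tcp_pos: [0.4953, -0.0139, 0.1606]
eef_rot: [-3.137, -0.151, -0.006]
wrist_force: [-0.4, -0.2, -0.0]
gripper_width: 0.0856
grip_force: 0.0
```

```bash
python3 - <<'E'
from h import *
s=snap('wrist');o=sensors.get_obs();print(o['tcp_pos'],o['gripper_width'],o['wrist_force'])
B=blobs(s)
y6=R.from_euler('z',5.6,degrees=True);C=np.array([.5765,-.0138,0])
for d in(-.05,.05): print('pred',proj(s,C+y6.apply((d,0,.054))))
for c,st in B: print(c,st[4],ray(s,*c,.054).round(4))
b=snap('side');u,v=map(int,proj(b,C+[0,0,.06]))
t=cv2.resize(s['image'][:260,120:400],(440,409),interpolation=3)
q=cv2.resize(b['image'][v-45:v+45,u-38:u+38],(345,409),interpolation=3)
cv2.imwrite('pics/fin.png',np.hstack([t,q]))
E
```

```text
[ 0.49532116 -0.01395907  0.15995184] 0.0851371118778177 [-0.07000199 -0.48515144 -0.20680392]
pred (np.float64(264.52907013430337), np.float64(149.3681277608945))
pred (np.float64(265.2561946469932), np.float64(17.547336365020897))
[265.6, 18.6] 789 [ 0.6256 -0.0093  0.054 ]
[222.7, 91.2] 119 [0.57   0.0195 0.054 ]
[307.1, 98.3] 81 [ 0.5711 -0.0486  0.054 ]
[264.6, 150.4] 472 [ 0.5259 -0.0188  0.054 ]
```

View pics/fin.png

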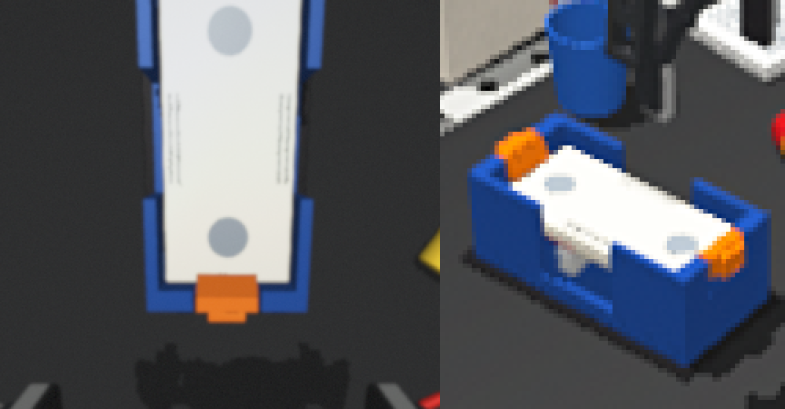

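The final picture shows the cover level and low in the carrier, marks up at (230,30) and (228,237) where predicted. The near catch overlaps its end at (227,285), and the far catch at (520,155) is over the other end.

```bash
python3 -c "
from rig import hand_in
print(hand_in())"
```

```text
the job is handed in; nothing more can be done
None
```

The job is handed in at about 27 s: the tube lies in the saddles and the cover sits level with both catches over its ends; the first tube grasp missed and was repeated (the tube shifted about 3 mm), and `hand_in` gave no verdict.

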